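# Unload the clamshell fixture and sort its sample cans by heft

## Task

Swing the blue lid of the clamshell fixture up past vertical so that it stays open by itself, let go, take out every steel sample can and feel how heavy it is: cans of 290 g or more are full and go in the green tray, cans of 190 g or less are underfilled and go in the orange tray, and anything between may go in either. Each can must rest on the tray's floor, not on another can; leave the lid open until all the cans are in the trays and you have laid the white dust strip lengthwise over the row of empty pockets, centred and flat on the deck with its knob up; then close the lid fully over it, and do not disturb the timer, the glass dish or the rubber stopper.

Things in the scene. Friction and masses are not known exactly. Their poses are not given: they have to be found in the camera images.
- fixture: clamshell fixture, bare aluminium base fixed to the worktop, 108 x 250 mm, deck 24 mm high; origin at the underside, below the middle of the row of pockets; its x points to the hinge side, away from the robot, its y runs along the row. Four square pockets 33 mm wide and 8 mm deep at x 0, y -93, -31, 31 and 93 mm hold the cans, which stand 36 mm proud of the deck when the lid is open.
- lid_hinge (a point): middle of the lid's hinge axis, 54 mm behind the pockets and 34 mm above the worktop; the axis runs along the fixture's y.
- lid (a joint): angle of the blue hollow lid (88 x 250 x 42 mm, 0.4 kg): 0 closed, grows as it opens, 1.83 rad is the stop with the lid leaning back past vertical. The hinge is lightly damped: let go below about 1.2 rad the lid sinks shut, let go beyond about 1.5 rad it falls back on the stop and stays.
- lid_handle (a point): middle of the lid's dark round handle bar, 10 mm thick and 104 mm long, parallel to the hinge axis, its posts 45 mm either side of the middle. With the lid closed it lies in front of the lid, its centre line 40 mm from the lid's front face (35 mm free behind the bar), 136 mm in front of the hinge axis and 13 mm above it, 47 mm over the worktop. The round bar can turn between finger pads as the lid swings.
- can_a: sealed square steel sample can, 30 x 30 mm and 44 mm tall, all four look alike; origin at its centre (half-way up), z axis up the can, x and y square to its sides. It starts upright in a pocket of the fixture. Its weight is hidden and differs each time, anywhere from 80 to 400 g. May be absent.
- can_b: sealed square steel sample can, 30 x 30 mm and 44 mm tall, all four look alike; origin at its centre (half-way up), z axis up the can, x and y square to its sides. It starts upright in a pocket of the fixture. Its weight is hidden and differs each time, anywhere from 80 to 400 g. May be absent.
- can_c: sealed square steel sample can, 30 x 30 mm and 44 mm tall, all four look alike; origin at its centre (half-way up), z axis up the can, x and y square to its sides. It starts upright in a pocket of the fixture. Its weight is hidden and differs each time, anywhere from 80 to 400 g. May be absent.
- can_d: sealed square steel sample can, 30 x 30 mm and 44 mm tall, all four look alike; origin at its centre (half-way up), z axis up the can, x and y square to its sides. It starts upright in a pocket of the fixture. Its weight is hidden and differs each time, anywhere from 80 to 400 g. May be absent.
- tray_full: green tray for full cans: open shallow tray, 90 mm in its x, 114 mm in its y, 16 mm high, walls 3 mm, floor about 3 mm thick, loose, 0.6 kg; origin at the centre of its underside. Room for four cans standing two by two, e.g. at x +-20 mm, y +-29 mm.
- tray_low: orange tray for underfilled cans: open shallow tray, 90 mm in its x, 114 mm in its y, 16 mm high, walls 3 mm, floor about 3 mm thick, loose, 0.6 kg; origin at the centre of its underside. Room for four cans standing two by two, e.g. at x +-20 mm, y +-29 mm.
- strip_grip (a point): centre of the square black knob (20 x 20 mm, 26 mm tall) in the middle of the loose white dust strip, 120 g: a flat plate 36 mm in x, 226 mm long in y, 4 mm thick. The point lies 17 mm above the plate's underside, axes as the strip's (either way round will do), so with the strip on the deck it is 41 mm over the worktop.
- timer: white bench timer 64 x 62 x 20 mm, a bystander; origin at the centre of its underside
- glass_dish: empty glass dish, 68 mm across, 41 mm tall, a bystander; origin at the centre of its underside
- stopper: dark red rubber stopper, 29 mm across, 27 mm tall, a bystander; origin at the centre of its underside
There are look-alikes about, which are no part of the job. Of the things that look like the tray_low, the larger one is meant.

How it is judged:
By the outcome, as a careful person would: the job done as asked, in the order asked, and still so for the second after the job is handed in, with the robot touching nothing.
Of can_a, can_b, can_c, can_d only 3 to 4 are there at a start; the rules pass over those that are not, and their reading is None.
At some moment in a run one of tray_full, tray_low may be knocked a few centimetres aside while the robot is not near it.
Once in a run the grip may slacken for a moment while it holds something.
It also fails if it takes over 200 s, if anything falls off the work surface, if the arm or the gripper's body presses on something with over 40 N, if the wrist force passes 120 N, or if a joint passes its speed limit or range.

## Robot

A 6-joint arm with a two-finger parallel gripper is mounted at the origin on a cart in front of the work surface, level with it; the furniture and walls round the work are solid. World frame = base frame: x ahead of the robot, y to its left, z up, the work surface at z = 0. Lengths are in m, angles in rad, forces in N, time in s.
With the tool pointing down it reaches from about 0.3 to 0.775 m from the base axis. Payload 14.6 kg.
Tool frame: the origin (TCP) lies at the very end of the fingers, on their centre line; the grasp point (between the pads) lies 19 mm behind it; z points along the fingers, y is the line along which they close (so a half turn about z gives the same grasp; the last joint's range is limited). The gripper opens to 94 mm and grips with 3 to 60 N. Pads are 16 mm wide; open, the fingers measure 119 mm over their backs; the gripper's body (75 mm by 177 mm) begins 78 mm behind the grasp point.
Start: joints at [-1.279, 0.3, 1.521, -0, 1.321, -0.067], TCP at [0.193, -0.515, 0.205] pointing down, gripper open.
Joint ranges: [-3.03, 3.03], [-0.79, 2.21], [0.23, 2.52], [-1.04, 4.18], [0, 3.07], [-2.55, 2.55]. Speed limits (rad/s): [2.22, 2.22, 2.57, 3.14, 3.14, 3.14].

## Interface

Orientations are given as [roll, pitch, yaw] about the fixed x, y, z axes, in that order (R = Rz(yaw) Ry(pitch) Rx(roll)).
In Python, from station import ctrl gives the robot as it stands.
- The arm moves only by the shell command python3 -m pendant 'ROWS' [OPENING] [FORCE]. ROWS is JSON, a list of rows, each a list of 2 entries, a list of its own where there are three numbers: the shift along the world's x, y, z in cm, then the turn about the world's z in rad. A call has 1 to 20 rows; each row shifts and turns the commanded pose from where the row before left it; what a row does not reach is not made up. A row lasts 1/12 s, in which the tool goes at most 41.7 mm and 7.16 degrees, less where a joint would pass 70% of its speed; a pose out of reach is approached as far as the arm can. A call is refused whole if a number of a shift passes 4.17 or a number of a turn 0.125, either way. A call with a gripper value outside its range is refused whole. OPENING is the opening, from 0 (shut) to 1 (fully open), set as the call begins (- or left out, the last holds). The fingers move at their own pace and stop on an object; FORCE is the grip in N (left out, the last holds). Time passes only in rows, so rows that do not move let the fingers close. It gives the time, the measured TCP pose, the force, the opening and the grip force at its end, in the units of the state.
- ctrl.get_obs(): the state, without advancing time (a new reading comes with each control period).
- ctrl.camera(name): name is "scene" or "top" or "wrist"; returns a dict with "color" (384x512x3 uint8, red, green, blue), "intrinsics" (3x3 intrinsics, pixels), "camera_from_world" (4x4, takes a point from world to camera coordinates). Camera axes: x right, y down, z forward; pixel columns grow to the right and rows downward; lengths in m; the calibration is good to about 2 mm. The wrist camera is an equidistant fisheye: a pixel r from the principal point sees the ray r / f radians off the axis. A picture is of the moment at which its call begins. There is no depth.
- ctrl.hand_in(): hands the job in; it is judged then, once.
The state is a dict: "time_s": time; "qpos": joint angles; "joint_vel": joint speeds; "tau": joint torques, N m; "ee_pos": TCP position; "eef_rot": TCP orientation; "force": force on the tool from outside, world axes, zero at the start; "moment": the same for the moment, N m; "grip_width": finger opening in m; "grip_force": force on a finger pad.
Only numpy, scipy, OpenCV 4.12 (cv2) and the standard library are available. Lean on these libraries where they do the work, as an engineer would, in place of code of your own. Each camera call takes 0.05 s, during which the arm holds its last target. There are 200 camera calls.

## Working session

There is one attempt and no reset: what is moved stays moved. The work goes in short steps, Python scripts to look and compute and a shell command to move; the robot and the scene stay as the last step left them, time stands still between calls to the robot, and variables do not carry over. Pictures are saved under pics/ and viewed, at most 14 in all, crops included, and the job is handed in when it is done.

```bash
ls; mkdir -p pics; cat > h.py <<'E'
import cv2, numpy as np
from station import ctrl
def snap(n,f):
    c=ctrl.camera(n); cv2.imwrite('pics/'+f+'.png',c['color'][:,:,::-1]); np.savez('pics/'+f,K=c['intrinsics'],T=c['camera_from_world']); return c
def px2w(f,u,v,z):
    d=np.load('pics/'+f+'.npz');K,T=d['K'],d['T']
    r=np.linalg.inv(K)@[u,v,1];R=T[:3,:3].T;o=-R@T[:3,3];r=R@r
    return o+r*(z-o[2])/r[2]
def w2px(f,p):
    d=np.load('pics/'+f+'.npz');q=d['T'][:3,:3]@p+d['T'][:3,3];q=d['K']@q;return q[:2]/q[2]
E
python3 - <<'E'
from h import *
snap('scene','s0');snap('top','t0')
im=[cv2.imread('pics/%s.png'%n) for n in('t0','s0')]
cv2.imwrite('pics/t0b.png',cv2.resize(im[0],(800,600)));cv2.imwrite('pics/s0b.png',cv2.resize(im[1],(800,600)))
print(ctrl.get_obs())
for n in('t0','s0'):
  d=np.load('pics/'+n+'.npz');print(d['K'],d['T'])
E
```

```text
pics
{'time_s': 0.1, 'qpos': array([-1.27864223e+00,  3.00414943e-01,  1.52153728e+00,  1.88028805e-06,
        1.32071299e+00, -6.65889587e-02]), 'joint_vel': array([-0.00038206, -0.00080673, -0.00324328, -0.00014478, -0.00041101,
       -0.00025871]), 'tau': array([ 9.09553764e-04, -5.32650125e+01, -3.53280580e+01,  7.09305773e-02,
        2.34916754e-02, -3.96792359e-05]), 'ee_pos': array([ 0.19303569, -0.51474774,  0.20493567]), 'eef_rot': array([-3.14052260e+00, -7.31848063e-05,  3.58742552e-01]), 'force': array([-0.99260479, -0.7756549 , -0.04689879]), 'moment': array([-3.85147412e-05, -2.42491284e-02,  2.47313735e-02]), 'grip_force': 0.0, 'grip_width': 0.0939015995450974}
[[351.527877     0.         252.32078885]
 [  0.         351.527877   188.34420931]
 [  0.           0.           1.        ]] [[ 0.02505645 -0.99958435  0.01425843  0.18272306]
 [-0.99750626 -0.02594064 -0.06563805  0.56221088]
 [ 0.06598064 -0.01257822 -0.99774162  0.98424314]
 [ 0.          0.          0.          1.        ]]
[[452.90298042   0.         252.24602236]
 [  0.         452.90298042 190.07689354]
 [  0.           0.           1.        ]] [[-0.89004144 -0.45532575  0.02246559  0.58713019]
 [-0.26047501  0.46747976 -0.84475762  0.09852714]
 [ 0.37413769 -0.75772101 -0.53467734  1.49472371]
 [ 0.          0.          0.          1.        ]]
```

View pics/t0b.png

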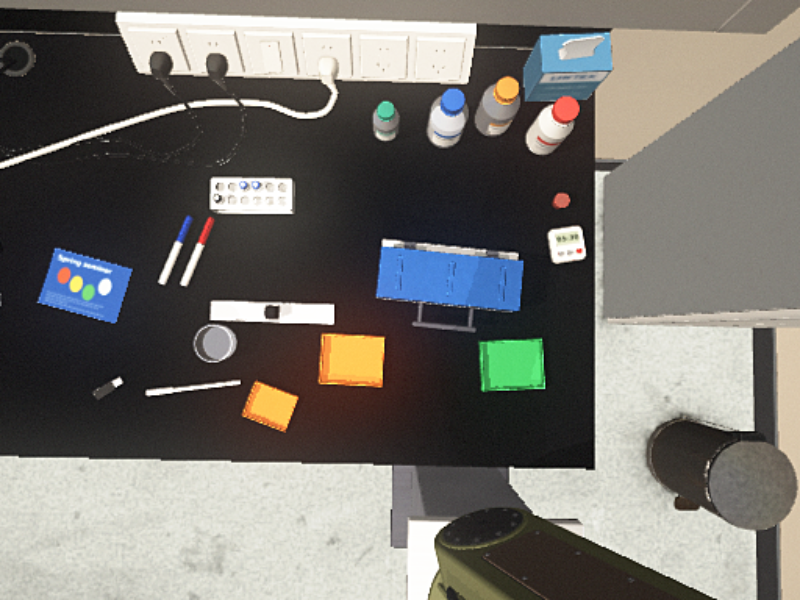

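View pics/s0b.png

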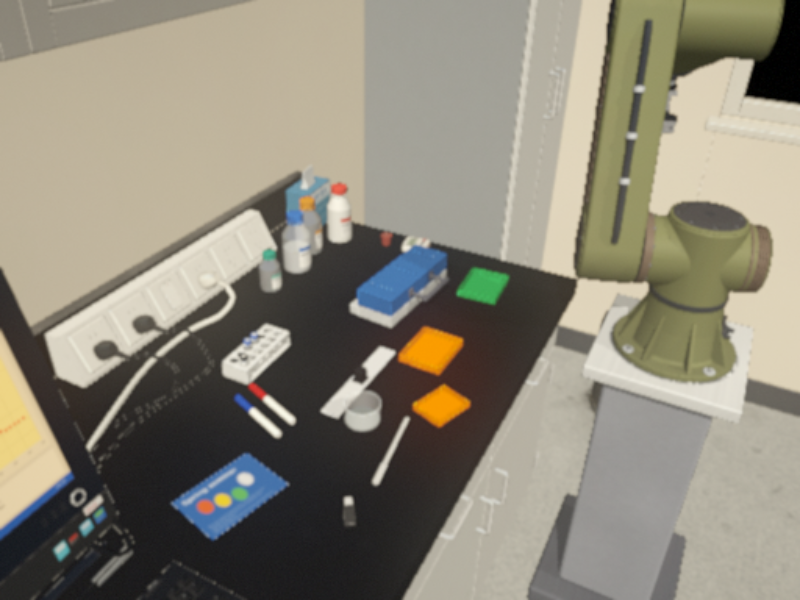

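The top view shows the lid (450,280), its handle (445,325), strip (272,312), green tray (512,364), large orange tray (352,360), dish (215,343), timer (567,245) and stopper (561,200), all in 800 px scale. I'll segment these and turn them into positions.

```bash
python3 - <<'E'
from h import *
im=cv2.imread('pics/t0.png');hsv=cv2.cvtColor(im,cv2.COLOR_BGR2HSV)
s=800/512
def seg(name,lo,hi,box,z):
    m=cv2.inRange(hsv,lo,hi);k=np.zeros_like(m);x0,y0,x1,y1=[int(b/s) for b in box];k[y0:y1,x0:x1]=m[y0:y1,x0:x1]
    n,l,st,_=cv2.connectedComponentsWithStats(k);i=1+np.argmax(st[1:,4])
    pts=np.argwhere(l==i)[:,::-1]
    w=np.array([px2w('t0',u,v,z)[:2] for u,v in pts],np.float32)
    r=cv2.minAreaRect(w*1000);print(name,'c',np.round(r[0]),'size',np.round(r[1]),'ang',round(r[2],1),'med',np.round(w.mean(0)*1000))
seg('lid',(100,80,60),(125,255,255),(370,235,530,320),.066)
seg('green',(45,80,60),(80,255,255),(470,330,560,400),.010)
seg('orange',(5,120,90),(28,255,255),(310,325,395,395),.010)
seg('strip',(0,0,110),(180,60,255),(205,295,340,330),.004)
seg('knob',(0,0,0),(180,255,80),(262,302,284,322),.030)
seg('handle',(0,0,50),(180,90,140),(408,316,480,332),.047)
seg('timer',(0,0,110),(180,60,255),(540,220,595,270),.020)
seg('dish',(0,0,70),(180,60,255),(190,320,240,365),.03)
seg('stopper',(0,60,60),(12,255,255),(545,185,580,215),.02)
for p in [(415,327),(474,330)]: print(px2w('t0',p[0]/s,p[1]/s,.047))
cv2.imwrite('pics/t0c.png',cv2.resize(im[140:260,120:390],None,fx=2.9,fy=2.9,interpolation=cv2.INTER_CUBIC))
E
```

```text
lid c [585. 103.] size [252.  92.] ang 85.8 med [585. 103.]
green c [436. -19.] size [ 93. 119.] ang 3.6 med [436. -20.]
orange c [438. 273.] size [118.  94.] ang 88.1 med [437. 273.]
strip c [521. 422.] size [227.  38.] ang 89.6 med [521. 421.]
knob c [520. 416.] size [20. 22.] ang 1.5 med [520. 416.]
handle c [507. 110.] size [ 25. 113.] ang 1.4 med [504. 107.]
timer c [ 658. -116.] size [64. 65.] ang 9.8 med [ 659. -115.]
dish c [463. 516.] size [67. 78.] ang 1.4 med [463. 516.]
stopper c [ 740. -105.] size [29. 32.] ang 1.6 med [ 740. -105.]
[0.49856981 0.15937588 0.047     ]
[0.495906   0.05509556 0.047     ]
```

View pics/t0c.png

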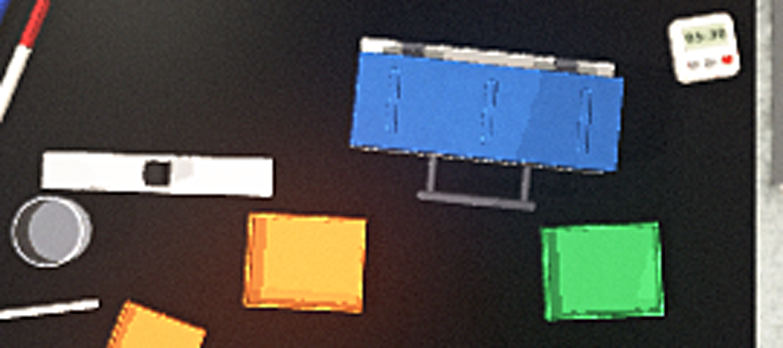

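```bash
python3 -m pendant '[[[1.5,3.1,0],0.057],[[1.5,3.1,0],0.057],[[1.5,3.1,0],0.057],[[1.5,3.1,0],0.057],[[1.5,3.1,0],0.057],[[1.5,3.1,0],0.057],[[1.5,3.1,0],0.057],[[1.5,3.1,0],0.057],[[1.5,3.1,0],0.057],[[1.5,3.1,0],0.057],[[1.5,3.1,0],0.057],[[1.5,3.1,0],0.057],[[1.5,3.1,0],0.057],[[1.5,3.1,0],0.057],[[1.5,3.1,0],0.057],[[1.5,3.1,0],0.057],[[1.5,3.1,0],0.057],[[1.5,3.1,0],0.057],[[1.5,3.1,0],0.057],[[0,0,0],0.057]]' 0.43 30
python3 - <<'E'
from h import *
c=snap('wrist','w1');print(c['intrinsics'],c['camera_from_world']);o=ctrl.get_obs();print(o['ee_pos'],o['eef_rot'],o['qpos'],o['force'])
E
```

```text
time_s: 1.77
ee_pos: [0.4793, 0.0781, 0.2049]
eef_rot: [-3.141, -0.001, 1.505]
force: [-0.3, -0.6, -0.9]
grip_width: 0.0408
grip_force: 0.0
[[297.31863964   0.         255.13546895]
 [  0.         297.31863964 193.59109137]
 [  0.           0.           1.        ]] [[ 9.97833832e-01 -6.57840498e-02 -3.20943772e-04 -4.72122826e-01]
 [-6.34792212e-02 -9.64130817e-01  2.57724961e-01  7.83908031e-02]
 [-1.72636235e-02 -2.57146313e-01 -9.66218268e-01  4.18725006e-01]
 [ 0.00000000e+00  0.00000000e+00  0.00000000e+00  1.00000000e+00]]
[0.47842967 0.07619871 0.20474225] [-3.14031039e+00  2.64818194e-05  1.50910754e+00] [8.22333260e-02 1.54837157e-01 1.70067206e+00 1.64255242e-04
 1.28735624e+00 1.43876094e-01] [ 0.1001176  -0.61662987 -0.51881747]
```

View pics/w1.png

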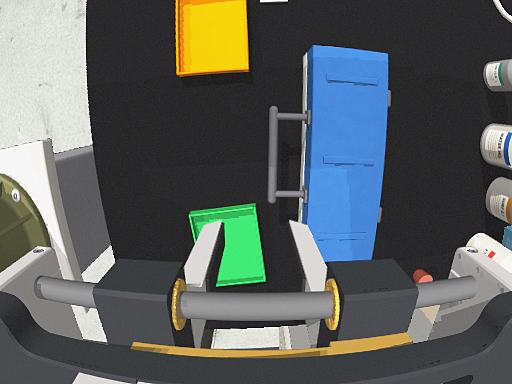

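The wrist view shows the bar from (272,107) to (271,199), running upright at left of the lid; lid's top-front edge is at about column 303-312.

```bash
cat >> h.py <<'E'
def fe2w(f,u,v,z):
    d=np.load('pics/'+f+'.npz');K,T=d['K'],d['T']
    a=np.array([u-K[0,2],v-K[1,2]])/K[0,0];t=np.linalg.norm(a)
    r=np.r_[a/t*np.sin(t),np.cos(t)];R=T[:3,:3].T;o=-R@T[:3,3];r=R@r
    return np.round(o+r*(z-o[2])/r[2],4)
E
python3 - <<'E'
from h import *
for u,v,z in [(272.5,108,.047),(272.5,199,.047),(303,117,.047),(303,195,.047),(313,46,.066),(387,53,.066)]:print(fe2w('w1',u,v,z))
for u,v in [(190,210),(255,206),(266,281),(217,287)]:print('green',fe2w('w1',u,v,.016))
E
```

```text
[0.5032 0.1602 0.047 ]
[0.4973 0.0545 0.047 ]
[0.5372 0.1484 0.047 ]
[0.5338 0.057  0.047 ]
[0.5501 0.2264 0.066 ]
[0.6368 0.2215 0.066 ]
green [0.3892 0.0374 0.016 ]
green [0.4755 0.0376 0.016 ]
green [ 0.4838 -0.0765  0.016 ]
green [ 0.4118 -0.0831  0.016 ]
```

```bash
python3 -m pendant '[[[1.1,1.6,0],0],[[1.0,1.6,0],0],[[0,0,-2],0],[[0,0,-3],0],[[0,0,-3],0],[[0,0,-3],0],[[0,0,-3],0],[[0,0,-2],0],[[0,0,-1.6],0],[[0,0,0],0],[[0,0,0],0]]' 0.38 30
python3 - <<'E'
from h import *
c=snap('wrist','w2')
E
```

```text
time_s: 2.73
ee_pos: [0.4987, 0.1055, 0.0293]
eef_rot: [-3.14, 0.0, 1.497]
force: [0.9, -0.1, 0.7]
grip_width: 0.0358
grip_force: 0.0
```

View pics/w2.png

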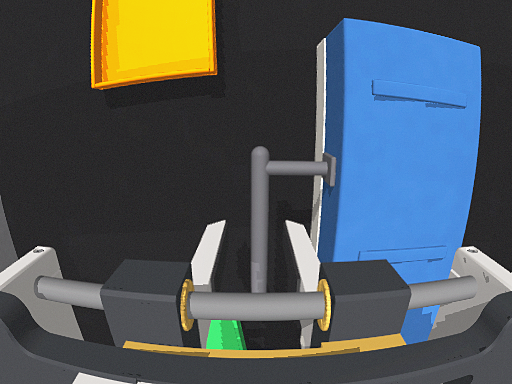

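The bar lies between the open fingers (column 259, fingers at 222 and 290). Next I'll close on it and work out the arc.

```bash
python3 -m pendant '[[[0,0,0],0],[[0,0,0],0],[[0,0,0],0],[[0,0,0],0],[[0,0,0],0]]' 0 20
python3 - <<'E'
import numpy as np
p=.0953+np.linspace(0,1.75,21);X=-13.66*np.cos(p);Z=13.66*np.sin(p)
for a,b in zip(np.diff(X),np.diff(Z)):print("[[%.2f,%.2f,%.2f],0],"%(a*.998,-a*.065,b),end='')
E
```

```text
time_s: 3.2
ee_pos: [0.5012, 0.106, 0.0305]
eef_rot: [3.136, -0.001, 1.499]
force: [11.7, -0.9, -2.4]
grip_width: 0.0094
grip_force: 20.0
[[0.17,-0.01,1.18],0],[[0.27,-0.02,1.16],0],[[0.37,-0.02,1.14],0],[[0.47,-0.03,1.10],0],[[0.56,-0.04,1.05],0],[[0.65,-0.04,1.00],0],[[0.73,-0.05,0.94],0],[[0.81,-0.05,0.87],0],[[0.89,-0.06,0.80],0],[[0.95,-0.06,0.72],0],[[1.01,-0.07,0.63],0],[[1.06,-0.07,0.54],0],[[1.11,-0.07,0.45],0],[[1.14,-0.07,0.35],0],[[1.17,-0.08,0.25],0],[[1.18,-0.08,0.14],0],[[1.19,-0.08,0.04],0],[[1.19,-0.08,-0.07],0],[[1.18,-0.08,-0.17],0],[[1.16,-0.08,-0.27],0],
```

```bash
python3 -m pendant '[[[0.2,0,0],0],[[0.17,-0.01,1.18],0],[[0.27,-0.02,1.16],0],[[0.37,-0.02,1.14],0],[[0.47,-0.03,1.1],0],[[0.56,-0.04,1.05],0],[[0.65,-0.04,1.0],0],[[0,0,0],0],[[0,0,0],0]]'
```

```text
time_s: 3.95
ee_pos: [0.5241, 0.1042, 0.096]
eef_rot: [-3.136, 0.001, 1.499]
force: [-17.2, -2.0, 8.4]
grip_width: 0.0092
grip_force: 20.0
```

```bash
python3 -m pendant '[[[0.43,-0.05,0.94],0],[[0.71,-0.05,0.87],0],[[0.89,-0.06,0.8],0],[[0.95,-0.06,0.72],0],[[1.01,-0.07,0.63],0],[[1.06,-0.07,0.54],0],[[1.11,-0.07,0.45],0],[[0,0,0],0],[[0,0,0],0]]'
```

```text
time_s: 4.7
ee_pos: [0.5882, 0.0995, 0.1467]
eef_rot: [3.14, 0.001, 1.498]
force: [-4.3, -5.0, 11.3]
grip_width: 0.0093
grip_force: 20.0
```

```bash
python3 -m pendant '[[[1.14,-0.07,0.5],0],[[1.17,-0.08,0.35],0],[[1.18,-0.08,0.14],0],[[1.19,-0.08,0.04],0],[[1.19,-0.08,-0.07],0],[[1.18,-0.08,-0.17],0],[[1.16,-0.08,-0.27],0],[[0,0,0],0],[[0,0,0],0]]'
```

```text
time_s: 5.45
ee_pos: [0.6703, 0.0939, 0.1506]
eef_rot: [3.141, 0.001, 1.498]
force: [1.2, -5.8, 1.9]
grip_width: 0.0092
grip_force: 20.0
```

```bash
python3 -m pendant '[[[0,0,0],0],[[0,0,0],0],[[0,0,0],0],[[0,0,1],0],[[0,0,2],0],[[0,0,3],0],[[-2,0,3],0.1],[[-3,0,0],0.12],[[-3,0,0],0.12],[[-3,0,0],0.12],[[-3,0,0],0.12],[[-3,0,0],0.12],[[-1,0,0],0.12],[[0,0,0],0.12],[[0,0,0],0.12],[[0,0,0],0.12],[[0,0,0],0.12],[[0,0,0],0.12],[[0,0,0],0.12],[[0,0,0],0.03]]' 0.55
python3 - <<'E'
from h import *
c=snap('wrist','w3')
snap('top','t3')
im=cv2.imread('pics/t3.png')[110:270,180:390];cv2.imwrite('pics/x3.png',np.vstack([cv2.resize(im,(512,390)),cv2.imread('pics/w3.png')[:208]]))
E
```

```text
time_s: 7.12
ee_pos: [0.4896, 0.0948, 0.2414]
eef_rot: [3.141, 0.001, 3.076]
force: [0.0, -0.1, 0.2]
grip_width: 0.0519
grip_force: 0.0
```

View pics/x3.png

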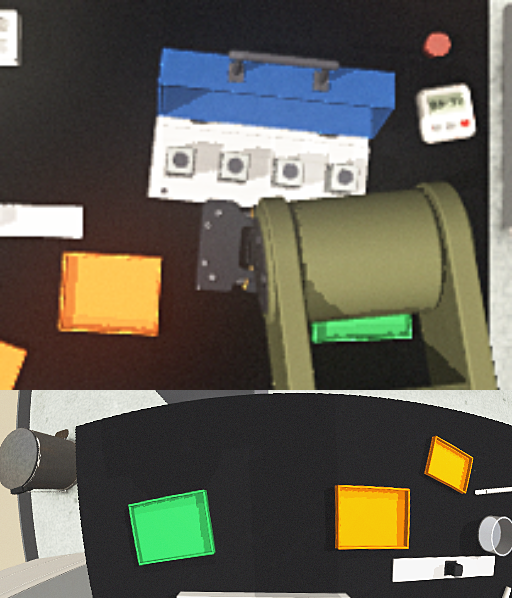

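The lid is open and four cans are visible in the crop, with centres near (180,161), (235,166), (289,172) and (345,177). Both trays look unmoved.

```bash
python3 - <<'E'
from h import *
P=[]
for u,v in [(180,161),(235,166),(289,172),(345,177)]:
    p=px2w('t3',180+u/2.438,110+v/2.438,.060);P.append(p[:2]);print(p)
P=np.array(P);d=P[0]-P[3];print('yaw',-np.arctan2(d[0],d[1]),np.linalg.norm(d),P.mean(0))
# green tray from wrist crop (row+? crop offset 0 after 390)
for n,q in dict(green=[(129,504),(206,490),(214,551),(139,564)],orange=[(335,486),(409,489),(409,549),(336,548)]).items():
    w=np.array([fe2w('w3',u,v-390,.016) for u,v in q]);print(n,w[:,:2].tolist(),w.mean(0))
im=cv2.imread('pics/t3.png')
# deck corners
for u,v in [(148,196),(365,207)]: print('deck',px2w('t3',180+u/2.438,110+v/2.438,.024))
E
```

```text
[0.58833475 0.19427335 0.06      ]
[0.5843382  0.13245548 0.06      ]
[0.57918158 0.07167704 0.06      ]
[0.57520577 0.00860752 0.06      ]
yaw -0.07059546206704959 0.18612943845257657 [0.58176508 0.10175335]
green [[0.3928, -0.08], [0.3869, 0.0343], [0.4717, 0.0384], [0.4814, -0.0752]] [ 0.4332   -0.020625  0.016   ]
orange [[0.3908, 0.2104], [0.3931, 0.327], [0.4832, 0.3268], [0.4777, 0.2089]] [0.4362   0.268275 0.016   ]
deck [0.55025328 0.22978274 0.024     ]
deck [ 0.54398117 -0.02269707  0.024     ]
```

```bash
python3 -m pendant '[[[3.3,3.35,0],0],[[3.3,3.35,0],0],[[3.3,3.3,0],-0.005],[[0,0,-3],0],[[0,0,-4],0],[[0,0,-4],0],[[0,0,-1],0],[[0,0,0],0],[[0,0,0],0],[[0,0,0],0],[[0,0,0],0]]' 0.55 30
python3 - <<'E'
from h import *
f=[]
for i in range(4):
    ctrl.camera('top');o=ctrl.get_obs();f.append(o['force'])
print(np.round(f,2),o['ee_pos'],o['eef_rot'])
E
```

```text
time_s: 8.13
ee_pos: [0.5787, 0.1837, 0.1232]
eef_rot: [3.14, 0.004, 3.063]
force: [0.3, 0.3, 0.3]
grip_width: 0.0514
grip_force: 0.0
[[ 0.38  0.07 -0.26]
 [ 0.04  0.41 -0.93]
 [ 0.43  1.51  0.05]
 [ 0.09 -0.28 -0.25]] [0.57798497 0.18349489 0.12143516] [3.14114556e+00 1.33049805e-03 3.06360364e+00]
```

```bash
python3 -m pendant '[[[0.55,0.6,0],0.007],[[0.5,0.55,0],0],[[0,0,-2],0],[[0,0,-2],0],[[0,0,-2],0],[[0,0,-1.5],0],[[0,0,-0.8],0],[[0,0,0],0],[[0,0,0],0]]'
```

```text
time_s: 9.08
ee_pos: [0.5885, 0.1953, 0.0378]
eef_rot: [3.142, 0.0, 3.071]
force: [-0.2, 0.3, 0.5]
grip_width: 0.0517
grip_force: 0.0
```

```bash
cat > wt.py <<'E'
from h import *
f=[];o=None
for i in range(9):
    ctrl.camera('top');o=ctrl.get_obs();f.append(o['force'][2])
print('mass g',-np.mean(f)/9.81*1000,'sd',np.std(f)/9.81*1000/3,'width',o['grip_width'],o['ee_pos'],o['eef_rot'][2])
E
python3 -m pendant '[[[0,0,0],0],[[0,0,0],0],[[0,0,0],0],[[0,0,0],0],[[0,0,1],0],[[0,0,2],0],[[0,0,2],0],[[0,0,2],0],[[0,0,1],0],[[0,0,0],0],[[0,0,0],0],[[0,0,0],0],[[0,0,0],0]]' 0 30; python3 wt.py
```

```text
time_s: 10.17
ee_pos: [0.5876, 0.1948, 0.1161]
eef_rot: [-3.141, -0.002, 3.071]
force: [-0.2, -0.3, -1.4]
grip_width: 0.0294
grip_force: 30.0
mass g 166.51499614112504 sd 14.802500138488531 width 0.029852360774252348 [0.58816349 0.19493587 0.11738785] 3.070782601957866
```

```bash
cat > tr.py <<'E'
from h import *
c=snap('top','cur');hsv=cv2.cvtColor(c['color'],cv2.COLOR_RGB2HSV)
for n,lo,hi in(('green',(45,80,60),(80,255,255)),('orange',(8,120,90),(28,255,255))):
    N,l,st,_=cv2.connectedComponentsWithStats(cv2.inRange(hsv,lo,hi))
    for i in range(1,N):
        if st[i,4]<400: continue
        w=np.array([px2w('cur',u,v,.010)[:2] for u,v in np.argwhere(l==i)[:,::-1]],np.float32)*1000
        r=cv2.minAreaRect(w);print(n,np.round(r[0]),np.round(r[1]),round(r[2],1))
E
python3 tr.py
```

```text
green [436. -26.] [ 93. 106.] 3.8
orange [438. 276.] [111.  93.] 88.4
orange [351. 418.] [86. 69.] 70.4
```

```bash
python3 -m pendant '[[[-1.86,1.5,0],0.01],[[-1.86,1.5,0],0.01],[[-1.86,1.5,0],0.01],[[-1.86,1.5,0],0.01],[[-1.86,1.5,0],0],[[-1.86,1.5,0],0],[[-1.86,1.45,0],0],[[0,0,0],0],[[0,0,-2],0],[[0,0,-2],0],[[0,0,-2],0],[[0,0,-1.5],0],[[0,0,0],0],[[0,0,0],0]]'
```

```text
time_s: 11.83
ee_pos: [0.4581, 0.2992, 0.0424]
eef_rot: [-3.141, -0.001, 3.111]
force: [0.8, -0.1, -1.2]
grip_width: 0.0301
grip_force: 30.0
```

```bash
python3 -c "
from h import *
snap('wrist','w4')"
```

```text
(no output)
```

View pics/w4.png

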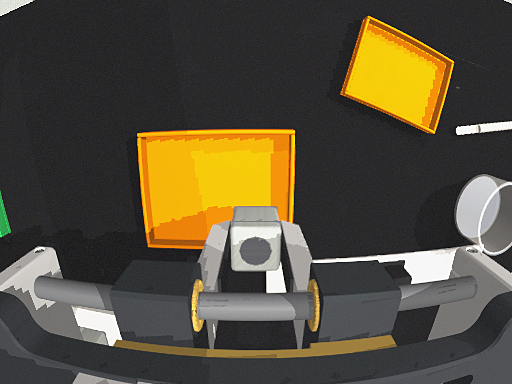

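The can is held upright over the near corner of the orange tray, whose rim corners are at (138,133), (295,130) and (149,247). I'll check its position.

```bash
python3 -c "
from h import *
for u,v in [(138,133),(295,130),(149,247)]:print(fe2w('w4',u,v,.016))
print('can top',fe2w('w4',257,250,.042-.022+.044))"
```

```text
[0.3891 0.2157 0.016 ]
[0.3926 0.3282 0.016 ]
[0.4786 0.2133 0.016 ]
can top [0.4586 0.2997 0.064 ]
```

```bash
python3 -m pendant '[[[0,0,-1],0],[[0,0,-0.6],0],[[0,0,0],0],[[0,0,0],0]]'; python3 -m pendant '[[[0,0,0],0],[[0,0,0],0],[[0,0,0],0],[[0,0,1],0],[[0,0,3],0],[[0,0,3],0],[[0,0,2.5],0],[[1.8,-2.3,0],-0.01],[[1.8,-2.3,0],-0.01],[[1.8,-2.3,0],-0.01],[[1.8,-2.3,0],-0.01],[[1.8,-2.4,0],0],[[1.8,-2.5,0],0],[[1.8,-2.5,0],0],[[0,0,0],0],[[0,0,0],0]]' 0.53
```

```text
time_s: 12.22
ee_pos: [0.4579, 0.2994, 0.0263]
eef_rot: [-3.141, -0.0, 3.111]
force: [0.0, -0.4, -2.6]
grip_width: 0.0295
grip_force: 30.0
time_s: 13.55
ee_pos: [0.5845, 0.1324, 0.122]
eef_rot: [3.141, 0.0, 3.069]
force: [0.2, 0.1, -0.9]
grip_width: 0.0503
grip_force: 0.0
```

```bash
python3 -m pendant '[[[0,0,-2],0],[[0,0,-2],0],[[0,0,-2],0],[[0,0,-1.5],0],[[0,0,-0.9],0],[[0,0,0],0],[[0,0,0],0]]'; python3 -m pendant '[[[0,0,0],0],[[0,0,0],0],[[0,0,0],0],[[0,0,0],0],[[0,0,1],0],[[0,0,2],0],[[0,0,2],0],[[0,0,2],0],[[0,0,1],0],[[0,0,0],0],[[0,0,0],0],[[0,0,0],0],[[0,0,0],0]]' 0 30; python3 wt.py; python3 tr.py
```

```text
time_s: 14.13
ee_pos: [0.5839, 0.1341, 0.0381]
eef_rot: [3.142, 0.0, 3.072]
force: [0.2, -0.9, -0.1]
grip_width: 0.0504
grip_force: 0.0
time_s: 15.22
ee_pos: [0.5834, 0.1334, 0.1161]
eef_rot: [-3.141, -0.002, 3.071]
force: [0.6, 0.3, -1.9]
grip_width: 0.0298
grip_force: 30.0
mass g 85.75062902925426 sd 11.593023179664423 width 0.02986557513948863 [0.58395654 0.13346169 0.11735915] 3.0707601646313303
orange [438. 273.] [118.  93.] 88.1
orange [351. 418.] [86. 69.] 70.4
```

```bash
python3 -m pendant '[[[-1.8,1.55,0],0.01],[[-1.83,1.55,0],0.01],[[-1.83,1.55,0],0.01],[[-1.83,1.55,0],0.01],[[-1.83,1.55,0],0],[[-1.83,1.5,0],0],[[-1.83,1.5,0],0],[[0,0,0],0],[[0,0,-2],0],[[0,0,-2],0],[[0,0,-2],0],[[0,0,-2],0],[[0,0,-1.15],0],[[0,0,0],0],[[0,0,0],0]]';python3 -m pendant '[[[0,0,0],0],[[0,0,0],0],[[0,0,0],0],[[0,0,1],0],[[0,0,3],0],[[0,0,3],0],[[0,0,2.5],0],[[1.75,-2.4,0],-0.01],[[1.75,-2.4,0],-0.01],[[1.75,-2.4,0],-0.01],[[1.75,-2.4,0],-0.01],[[1.75,-2.5,0],0],[[1.75,-2.5,0],0],[[1.75,-2.5,0],0],[[0,0,0],0],[[0,0,0],0]]' 0.5
```

```text
time_s: 16.97
ee_pos: [0.4564, 0.2408, 0.0258]
eef_rot: [-3.141, -0.0, 3.111]
force: [0.8, 0.1, -0.6]
grip_width: 0.03
grip_force: 30.0
time_s: 18.3
ee_pos: [0.5791, 0.0689, 0.1216]
eef_rot: [3.141, 0.0, 3.069]
force: [-0.6, 0.0, -0.9]
grip_width: 0.0472
grip_force: 0.0
```

```bash
python3 -m pendant '[[[0,0.05,-2],0],[[0,0,-2],0],[[0,0,-2],0],[[0,0,-1.5],0],[[0,0,-0.9],0],[[0,0,0],0],[[0,0,0],0]]'; python3 -m pendant '[[[0,0,0],0],[[0,0,0],0],[[0,0,0],0],[[0,0,0],0],[[0,0,1],0],[[0,0,2],0],[[0,0,2],0],[[0,0,2],0],[[0,0,1],0],[[0,0,0],0],[[0,0,0],0],[[0,0,0],0],[[0,0,0],0]]' 0 30; python3 wt.py; python3 tr.py
```

```text
time_s: 18.88
ee_pos: [0.5787, 0.071, 0.0376]
eef_rot: [3.142, 0.0, 3.071]
force: [0.2, 0.1, -0.8]
grip_width: 0.0471
grip_force: 0.0
time_s: 19.97
ee_pos: [0.5781, 0.0704, 0.1156]
eef_rot: [-3.141, -0.002, 3.071]
force: [0.1, 0.4, -4.0]
grip_width: 0.0296
grip_force: 29.9
mass g 321.2727428157629 sd 12.518228054285606 width 0.02976697292804115 [0.57867858 0.07047221 0.11691433] 3.0708248819681887
orange [438. 273.] [117.  94.] 87.9
orange [351. 418.] [86. 69.] 70.4
```

```bash
python3 -m pendant '[[[-1.75,-1.7,0],0.02],[[-1.75,-1.7,0],0.02],[[-1.75,-1.7,0],0.02],[[-1.75,-1.7,0],0.02],[[-1.75,-1.7,0],0.02],[[-1.76,-1.7,0],0.02],[[-1.76,-1.65,0],0],[[0,0,0],0],[[0,0,-2],0],[[0,0,-2],0],[[0,0,-2],0],[[0,0,0],0],[[0,0,0],0]]'
python3 -c "
from h import *
snap('wrist','w5')"
```

```text
time_s: 21.55
ee_pos: [0.4559, -0.0479, 0.0569]
eef_rot: [3.141, -0.001, -3.092]
force: [0.5, 2.0, -3.0]
grip_width: 0.0296
grip_force: 29.9
```

View pics/w5.png

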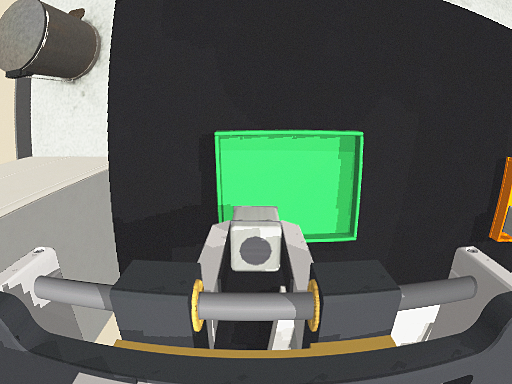

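The green tray is seen directly below, with rim corners at (216,133), (363,132) and (356,241). I'll confirm its position and place the can.

```bash
python3 -c "
from h import *
for u,v in [(216,133),(363,132),(356,241)]:print(fe2w('w5',u,v,.016))"
```

```text
[ 0.3938 -0.0805  0.016 ]
[0.3857 0.0313 0.016 ]
[0.4758 0.0376 0.016 ]
```

```bash
python3 -m pendant '[[[0,0,-1.5],0],[[0,0,-1],0],[[0,0,-0.6],0],[[0,0,0],0],[[0,0,0],0]]';python3 -m pendant '[[[0,0,0],0],[[0,0,0],0],[[0,0,0],0],[[0,0,1],0],[[0,0,3],0],[[0,0,3],0],[[0,0,2.5],0],[[1.7,0.8,0],-0.02],[[1.7,0.8,0],-0.02],[[1.7,0.8,0],-0.02],[[1.7,0.8,0],-0.02],[[1.7,0.8,0],-0.02],[[1.7,0.8,0],-0.02],[[1.74,0.9,0],0],[[0,0,0],0],[[0,0,0],0]]' 0.5
```

```text
time_s: 22.02
ee_pos: [0.4561, -0.048, 0.0263]
eef_rot: [-3.142, -0.0, -3.092]
force: [0.3, 0.4, -2.7]
grip_width: 0.0299
grip_force: 29.9
time_s: 23.35
ee_pos: [0.5754, 0.0092, 0.1214]
eef_rot: [-3.142, 0.0, 3.072]
force: [-0.2, -0.1, -0.3]
grip_width: 0.0472
grip_force: 0.0
```

```bash
python3 -m pendant '[[[0,0,-2],0],[[0,0,-2],0],[[0,0,-2],0],[[0,0,-1.5],0],[[0,0,-0.9],0],[[0,0,0],0],[[0,0,0],0]]'; python3 -m pendant '[[[0,0,0],0],[[0,0,0],0],[[0,0,0],0],[[0,0,0],0],[[0,0,1],0],[[0,0,2],0],[[0,0,2],0],[[0,0,2],0],[[0,0,1],0],[[0,0,0],0],[[0,0,0],0],[[0,0,0],0],[[0,0,0],0]]' 0 30; python3 wt.py; python3 tr.py
```

```text
time_s: 23.93
ee_pos: [0.5753, 0.0087, 0.0376]
eef_rot: [-3.142, 0.0, 3.071]
force: [-0.2, 0.4, 0.4]
grip_width: 0.0472
grip_force: 0.0
time_s: 25.02
ee_pos: [0.5748, 0.009, 0.1156]
eef_rot: [-3.142, -0.002, 3.071]
force: [0.9, -0.3, -2.4]
grip_width: 0.03
grip_force: 30.0
mass g 278.0383189042788 sd 20.452506630590364 width 0.030049313971764142 [0.57536021 0.0089447  0.1168953 ] 3.0707566662784087
green [434.   4.] [93. 70.] 3.1
orange [436. 266.] [117.  93.] 88.2
orange [351. 418.] [86. 69.] 70.4
```

```bash
python3 -m pendant '[[[-1.75,0,0],0.02],[[-1.75,0,0],0.02],[[-1.75,0,0],0.02],[[-1.75,0,0],0.02],[[-1.75,0,0],0.02],[[-1.75,0,0],0.02],[[-1.74,0,0],0],[[0,0,0],0],[[0,0,-2],0],[[0,0,-2],0],[[0,0,-2],0],[[0,0,-2],0],[[0,0,-1.1],0],[[0,0,0],0],[[0,0,0],0]]'
python3 -m pendant '[[[0,0,0],0],[[0,0,0],0],[[0,0,0],0],[[0,0,1],0],[[0,0,3],0],[[0,0,3],0],[[0,0,3],0],[[0,0,3],0],[[-1.5,-3,2],0],[[-2,-3,0],0],[[-2,-3,0],0],[[0,-3,0],0],[[0,-3,0],0],[[0,0,0],0]]' 0.5
python3 - <<'E'
from h import *
snap('top','t6');snap('wrist','w6');im=cv2.imread('pics/t6.png')[100:270,110:390];cv2.imwrite('pics/x6.png',np.vstack([cv2.resize(im,(616,374)),cv2.resize(cv2.imread('pics/w6.png')[:190],(616,226))]))
E
python3 tr.py
```

```text
time_s: 26.77
ee_pos: [0.4533, 0.009, 0.0257]
eef_rot: [3.142, -0.0, -3.092]
force: [0.3, 0.7, -2.6]
grip_width: 0.0296
grip_force: 30.0
time_s: 27.93
ee_pos: [0.3977, -0.1446, 0.1772]
eef_rot: [-3.14, 0.002, -3.095]
force: [0.7, 0.0, -1.3]
grip_width: 0.047
grip_force: 0.0
green [436. -19.] [ 93. 119.] 3.7
orange [436. 266.] [117.  93.] 88.3
orange [351. 418.] [86. 69.] 70.5
```

View pics/x6.png

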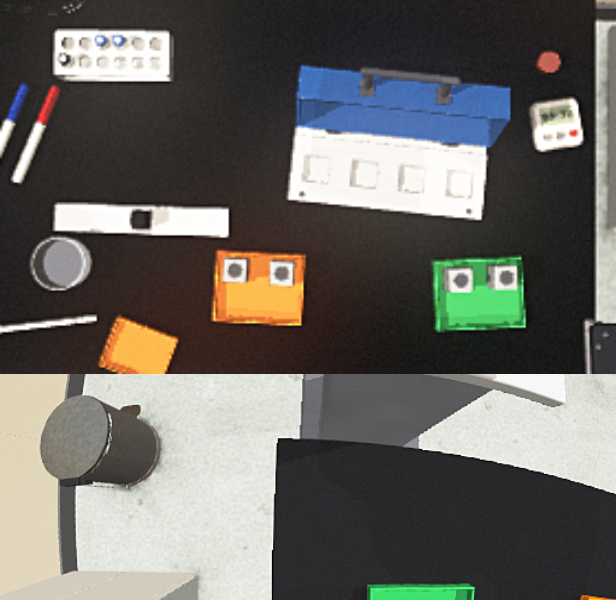

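All four cans stand upright in the trays, two in each, and the pockets are empty. The strip's knob is at (141,219) in this crop, so I'll go to the strip.

```bash
python3 -m pendant '[[[0.6,2.8,0],0],[[0.6,2.8,0],-0.01],[[0.6,2.8,0],-0.01],[[0.6,2.8,0],-0.01],[[0.6,2.8,0],-0.01],[[0.6,2.8,0],-0.01],[[0.6,2.8,0],0],[[0.6,2.8,0],0],[[0.6,2.8,0],0],[[0.6,2.8,0],0],[[0.6,2.8,0],0],[[0.6,2.8,0],0],[[0.6,2.8,0],0],[[0.6,2.8,0],0],[[0.6,2.8,0],0],[[0.6,2.8,0],0],[[0.6,2.8,0],0],[[0.6,2.8,0],0],[[0.6,2.8,0],0],[[0,0,0],0]]'
python3 - <<'E'
from h import *
c=snap('top','cur');hsv=cv2.cvtColor(c['color'],cv2.COLOR_RGB2HSV)
c=snap('wrist','w7')
E
```

```text
time_s: 29.75
ee_pos: [0.5103, 0.396, 0.1755]
eef_rot: [3.141, -0.001, -3.138]
force: [-0.5, -0.6, 0.0]
grip_width: 0.0471
grip_force: 0.0
```

View pics/w7.png

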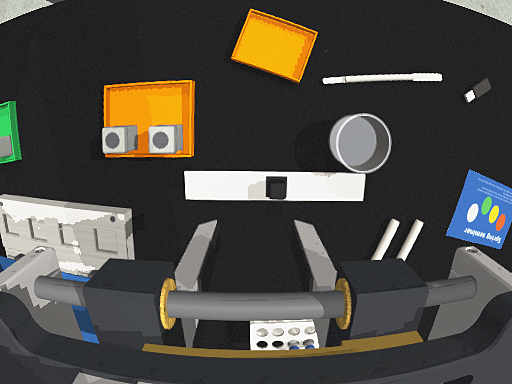

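The strip's corners are at (186,171), (365,174), (363,202) and (186,199), with the knob top at (279,187).

```bash
python3 -c "
from h import *
w=np.array([fe2w('w7',u,v,.004) for u,v in [(185.5,171),(365,174),(363,202),(186,200)]]);print(w,w.mean(0),np.arctan2(*(w[0]-w[1])[:2])%3.1416)
print(fe2w('w7',278,185,.030));print(ctrl.get_obs()['ee_pos'],ctrl.get_obs()['eef_rot'])"
```

```text
[[0.4998 0.3083 0.004 ]
 [0.5021 0.5315 0.004 ]
 [0.5388 0.5323 0.004 ]
 [0.5366 0.3069 0.004 ]] [0.519325 0.41975  0.004   ] 0.010311641194767684
[0.511 0.419 0.03 ]
[0.51059082 0.39254938 0.17560946] [-3.14111372e+00 -7.16578522e-04 -3.13961686e+00]
```

```bash
python3 -m pendant '[[[0.5,1.4,0],-0.012],[[0.45,1.4,0],0],[[0,0,-2],0],[[0,0,-3],0],[[0,0,-3],0],[[0,0,-3],0],[[0,0,-2.5],0],[[0,0,-2],0],[[0,0,-1.1],0],[[0,0,0],0],[[0,0,0],0]]';python3 -m pendant '[[[0,0,0],0],[[0,0,0],0],[[0,0,0],0],[[0,0,0],0],[[0,0,0],0]]' 0 30;python3 -m pendant '[[[0,0,0.5],0],[[0,0,1],0],[[0,0,2],0],[[0,0,2],0],[[0,0,2],0],[[0,0,0.5],0],[[0,0,0],0],[[0,0,0],0]]'
python3 -c "
from h import *
snap('wrist','w8');snap('scene','s8')"
```

```text
time_s: 30.77
ee_pos: [0.5215, 0.419, 0.0109]
eef_rot: [3.141, 0.0, 3.129]
force: [-0.0, 0.1, 1.1]
grip_width: 0.0471
grip_force: 0.0
time_s: 31.18
ee_pos: [0.5216, 0.4191, 0.0105]
eef_rot: [3.141, 0.001, 3.129]
force: [-1.6, -1.2, 3.6]
grip_width: 0.0197
grip_force: 30.0
time_s: 31.85
ee_pos: [0.5213, 0.4188, 0.0894]
eef_rot: [-3.141, -0.0, 3.129]
force: [-0.3, -0.7, -0.9]
grip_width: 0.0197
grip_force: 30.0
```

View pics/w8.png

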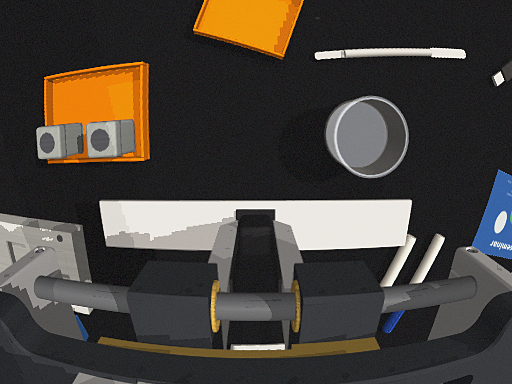

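```bash
python3 -c "
from h import *
w=np.array([fe2w('w8',u,v,.083) for u,v in [(101,200),(411,199.5),(409,245),(107,245)]]);print(w,w.mean(0),np.arctan2(*(w[0]-w[1])[:2])%3.1416)"
python3 -m pendant '[[[0.4,-2.1,0],0],[[0.4,-2.1,0],-0.01],[[0.4,-2.1,0],-0.01],[[0.4,-2.1,0],-0.01],[[0.4,-2.1,0],-0.01],[[0.4,-2.1,0],-0.01],[[0.4,-2.1,0],-0.01],[[0.4,-2.1,0],0],[[0.4,-2.1,0],0],[[0.4,-2.1,0],0],[[0.4,-2.1,0],0],[[0.4,-2.1,0],0],[[0.4,-2.1,0],0],[[0.4,-2.1,0],0],[[0.4,-2.1,0],0],[[0,0,0],0],[[0,0,0],0]]'
```

```text
[[0.4983 0.3081 0.083 ]
 [0.5008 0.5303 0.083 ]
 [0.5368 0.5347 0.083 ]
 [0.5336 0.3066 0.083 ]] [0.517375 0.419925 0.083   ] 0.011257996806987247
time_s: 33.37
ee_pos: [0.5812, 0.1032, 0.089]
eef_rot: [-3.141, -0.002, 3.067]
force: [-0.0, 0.2, -0.7]
grip_width: 0.02
grip_force: 30.0
```

```bash
python3 -m pendant '[[[0.2,-0.1,-1],0.004],[[0,0,-1.5],0],[[0,0,-1.4],0],[[0,0,-1],0],[[0,0,0],0],[[0,0,0],0]]'
python3 -c "
from h import *
snap('wrist','w9');snap('top','t9')
a=cv2.imread('pics/w9.png')[150:300];b=cv2.imread('pics/t9.png')[120:225,200:360]
cv2.imwrite('pics/x9.png',np.vstack([cv2.resize(a,(700,205)),cv2.resize(b,(595,390))if 0 else cv2.resize(b,(700,390))]))"
```

```text
time_s: 33.87
ee_pos: [0.5831, 0.1035, 0.0403]
eef_rot: [-3.141, -0.001, 3.074]
force: [-0.9, -0.4, -1.6]
grip_width: 0.0197
grip_force: 30.0
```

View pics/x9.png

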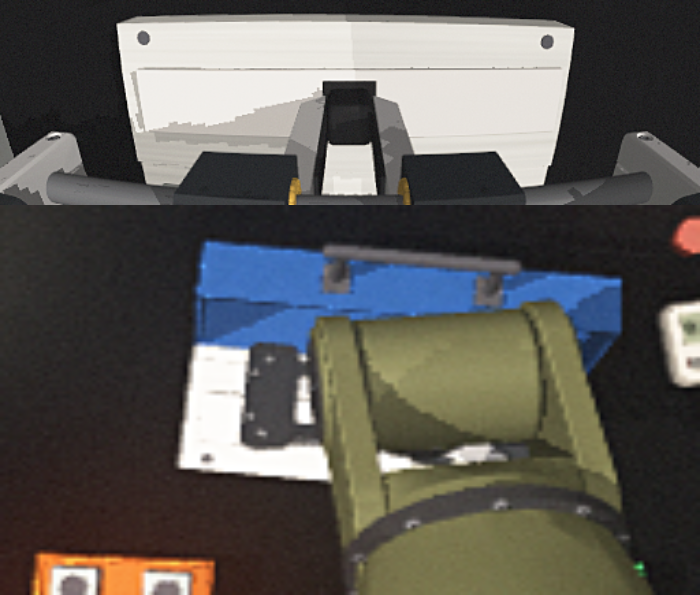

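The strip hovers above the deck. Its front edge runs (132,70)-(561,68) and the deck's front edge (118,22)-(573,28) in the upper crop. I'll compare the two in mm.

```bash
python3 -c "
from h import *
R=np.array([[np.cos(-.0705),np.sin(-.0705)],[-np.sin(-.0705),np.cos(-.0705)]])
g=lambda u,v,z:np.round(R@(fe2w('w9',u/1.367,150+v/1.367,z)[:2]-[.582,.102]),4)
for p in [(118,24),(573,29),(143,38),(547,42)]:print('deck',g(*p,.024))
for p in [(132.5,70),(561,68),(137,130),(556,133)]:print('strip',g(*p,.034))"
```

```text
deck [-0.0424 -0.1255]
deck [-0.0402  0.123 ]
deck [-0.0342 -0.1099]
deck [-0.0326  0.107 ]
strip [-0.0192 -0.1131]
strip [-0.0209  0.1121]
strip [ 0.0156 -0.1167]
strip [0.0166 0.1159]
```

```bash
python3 -m pendant '[[[0.15,-0.08,0],-0.008],[[0,0,-0.3],0],[[0,0,-0.25],0],[[0,0,-0.1],0],[[0,0,0],0],[[0,0,0],0]]';python3 -m pendant '[[[0,0,0],0],[[0,0,0],0],[[0,0,0],0],[[0,0,1],0],[[0,0,2],0],[[0,0,3],0],[[0,0,3],0],[[-2,-2,3],0],[[-3,-2,2],0],[[-3,-2,0],0],[[-3,-2,0],0],[[-3,-2,0],0],[[-3,-2,0],0],[[-2,-2,0],0],[[0,-2,0],0],[[0,-1,0],0],[[0,0,0],0]]' 0.5
python3 -c "
from h import *
snap('top','t10')
b=cv2.imread('pics/t10.png')[110:230,180:370]
cv2.imwrite('pics/x10.png',cv2.resize(b,None,fx=4,fy=4,interpolation=cv2.INTER_CUBIC))"
```

```text
time_s: 34.47
ee_pos: [0.585, 0.1021, 0.0345]
eef_rot: [-3.142, 0.0, 3.065]
force: [-1.5, -0.5, 1.6]
grip_width: 0.0198
grip_force: 30.0
time_s: 35.88
ee_pos: [0.3953, -0.0691, 0.1751]
eef_rot: [-3.141, 0.001, 3.063]
force: [0.2, 0.6, 0.1]
grip_width: 0.047
grip_force: 0.0
```

View pics/x10.png

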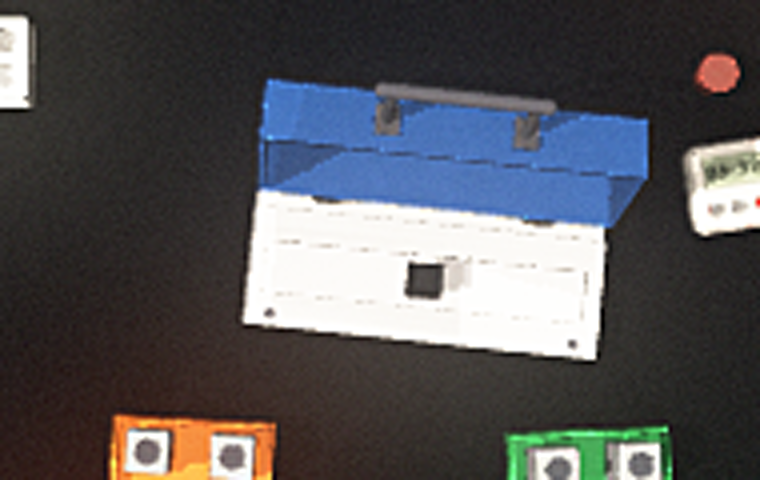

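The strip lies flat and parallel, with its knob at (425,280) and similar margins at both ends. The handle bar runs (378,90)-(555,107).

```bash
python3 -c "
from h import *
for u,v in [(378,90),(555,106)]:print(px2w('t10',180+u/4,110+v/4,.162))
for u,v in [(275,240),(270,292),(588,270),(582,318)]:print('strip',px2w('t10',180+u/4,110+v/4,.028))
o=ctrl.get_obs();print(o['ee_pos'],o['qpos'])"
```

```text
[0.68704755 0.14766483 0.162     ]
[0.68014939 0.03825067 0.162     ]
strip [0.60834205 0.20854703 0.028     ]
strip [0.5713926  0.21112234 0.028     ]
strip [ 0.59291564 -0.01353349  0.028     ]
strip [ 0.55875113 -0.00966021  0.028     ]
[ 0.39536259 -0.06818287  0.17485009] [-2.62195419e-01 -7.30072201e-03  1.94796925e+00  1.03047003e-04
  1.20030166e+00 -1.75452237e+00]
```

```bash
python3 -m pendant '[[[0,0,2.5],-0.11],[[0,0,2.5],-0.11],[[0,0.6,2.5],-0.11],[[2,1.2,0],-0.11],[[2,1.2,0],-0.11],[[2,1.2,0],-0.11],[[2,1.2,0],-0.11],[[2,1.2,0],-0.11],[[2,1.2,0],-0.11],[[2,1.2,0],-0.11],[[2,1.2,0],-0.11],[[2,1.2,0],-0.11],[[2,1.2,0],-0.11],[[2,1.2,0],-0.11],[[2,1.2,0],-0.023],[[2,1,0],0],[[1.8,0.5,0],0],[[1,0,0],0],[[0,0,0],0]]' 0.5 20; python3 -m pendant '[[[0,0,-2],0],[[0,0,0],0]]'
```

```text
time_s: 37.52
ee_pos: [0.6839, 0.0991, 0.2476]
eef_rot: [-3.14, 0.0, 1.503]
force: [0.3, 0.4, 0.2]
grip_width: 0.0466
grip_force: 0.0
time_s: 37.68
ee_pos: [0.6817, 0.0982, 0.2258]
eef_rot: [-3.137, 0.001, 1.502]
force: [0.4, 1.0, -1.5]
grip_width: 0.0468
grip_force: 0.0
```

```bash
python3 -m pendant '[[[0.1,-0.4,-2],0],[[0,0,-2],0],[[0,0,-2],0],[[0,0,-1.4],0],[[0,0,-1],0],[[0,0,0],0],[[0,0,0],0]]'; python3 -m pendant '[[[0,0,0],0],[[0,0,0],0],[[0,0,0],0],[[0,0,0],0],[[0,0,0],0]]' 0 20
python3 - <<'E'
import numpy as np
p=np.linspace(1.925,.0953,24);X=-13.66*np.cos(p);Z=13.66*np.sin(p)
for a,b in zip(np.diff(X),np.diff(Z)):print("[[%.2f,%.2f,%.2f],0],"%(a*.998,-a*.065,b),end='')
E
```

```text
time_s: 38.27
ee_pos: [0.6839, 0.0935, 0.1461]
eef_rot: [3.142, -0.0, 1.502]
force: [0.0, -0.5, -0.6]
grip_width: 0.0469
grip_force: 0.0
time_s: 38.68
ee_pos: [0.684, 0.0932, 0.1458]
eef_rot: [3.141, -0.0, 1.502]
force: [0.5, -0.6, 0.2]
grip_width: 0.0172
grip_force: 0.0
[[-1.03,0.07,0.34],0],[[-1.05,0.07,0.25],0],[[-1.07,0.07,0.17],0],[[-1.08,0.07,0.08],0],[[-1.08,0.07,-0.00],0],[[-1.08,0.07,-0.09],0],[[-1.07,0.07,-0.18],0],[[-1.05,0.07,-0.26],0],[[-1.03,0.07,-0.34],0],[[-1.00,0.06,-0.42],0],[[-0.96,0.06,-0.50],0],[[-0.92,0.06,-0.58],0],[[-0.87,0.06,-0.65],0],[[-0.82,0.05,-0.72],0],[[-0.76,0.05,-0.78],0],[[-0.69,0.05,-0.84],0],[[-0.62,0.04,-0.89],0],[[-0.55,0.04,-0.94],0],[[-0.47,0.03,-0.98],0],[[-0.40,0.03,-1.01],0],[[-0.31,0.02,-1.04],0],[[-0.23,0.02,-1.06],0],[[-0.15,0.01,-1.08],0],
```

Not gripped yet (width still 17 mm), so a bit more time.

```bash
python3 -m pendant '[[[0,0,0],0],[[0,0,0],0],[[0,0,0],0]]' 0 20
```

```text
time_s: 38.93
ee_pos: [0.6841, 0.0931, 0.1456]
eef_rot: [3.141, -0.0, 1.502]
force: [1.0, -0.1, 0.8]
grip_width: 0.0094
grip_force: 20.0
```

```bash
python3 -m pendant '[[[-1.03,0.07,0.34],0],[[-1.05,0.07,0.25],0],[[-1.07,0.07,0.17],0],[[-1.08,0.07,0.08],0],[[-1.08,0.07,0],0],[[-1.08,0.07,-0.09],0],[[-1.07,0.07,-0.18],0],[[0,0,0],0],[[0,0,0],0]]'
```

```text
time_s: 39.68
ee_pos: [0.6095, 0.0985, 0.1519]
eef_rot: [3.141, -0.001, 1.502]
force: [-1.7, 3.8, 6.6]
grip_width: 0.009
grip_force: 20.0
```

```bash
python3 -m pendant '[[[-1.05,0.07,-0.2],0],[[-1.03,0.07,-0.34],0],[[-1.0,0.06,-0.42],0],[[-0.96,0.06,-0.5],0],[[-0.92,0.06,-0.58],0],[[-0.87,0.06,-0.65],0],[[-0.82,0.05,-0.72],0],[[0,0,0],0],[[0,0,0],0]]'
```

```text
time_s: 40.43
ee_pos: [0.5428, 0.1026, 0.1167]
eef_rot: [-3.14, -0.0, 1.502]
force: [-0.8, 4.6, 1.6]
grip_width: 0.0094
grip_force: 20.0
```

```bash
python3 -m pendant '[[[-0.76,0.05,-0.78],0],[[-0.69,0.05,-0.84],0],[[-0.62,0.04,-0.89],0],[[-0.55,0.04,-0.94],0],[[-0.47,0.03,-0.98],0],[[-0.4,0.03,-1.01],0],[[0,0,0],0],[[0,0,0],0]]'
```

```text
time_s: 41.1
ee_pos: [0.5077, 0.1047, 0.0615]
eef_rot: [-3.141, 0.0, 1.502]
force: [0.7, 4.8, -1.8]
grip_width: 0.0094
grip_force: 20.0
```

```bash
python3 -m pendant '[[[-0.31,0.02,-1.04],0],[[-0.22,0.02,-1.04],0],[[-0.1,0.01,-0.6],0],[[-0.05,0,-0.4],0],[[0,0,0],0],[[0,0,0],0]]'
```

```text
time_s: 41.6
ee_pos: [0.5011, 0.1051, 0.0317]
eef_rot: [-3.141, 0.0, 1.502]
force: [2.0, 1.5, -2.0]
grip_width: 0.0089
grip_force: 20.0
```

```bash
python3 -m pendant '[[[0,0,-0.2],0],[[0,0,-0.1],0],[[0,0,0],0],[[0,0,0],0]]'
```

```text
time_s: 41.93
ee_pos: [0.5011, 0.1052, 0.0301]
eef_rot: [-3.142, 0.0, 1.502]
force: [-8.3, 0.4, 17.1]
grip_width: 0.0091
grip_force: 20.0
```

Force of 17 N up means the lid is on its stop. I'll release and back away.

```bash
python3 -m pendant '[[[0,0,0.1],0],[[0,0,0],0],[[0,0,0],0],[[0,0,0],0],[[0,0,0],0],[[0,0,2],0],[[0,0,3],0],[[0,0,3],0],[[0,0,3],0],[[-2,-2,3],0],[[-2,-3,2],0],[[-2,-3,0],0],[[-1,-3,0],0],[[-1,-3,0],0],[[-1,-3,0],0],[[0,-3,0],0],[[0,-3,0],0],[[0,0,0],0],[[0,0,0],0]]' 0.36
python3 -c "
from h import *
snap('top','t11')
snap('scene','s11')
b=cv2.imread('pics/t11.png')[100:270,110:390];s=cv2.imread('pics/s11.png')[130:300,180:340]
cv2.imwrite('pics/x11.png',np.hstack([cv2.resize(b,(480,291)),cv2.resize(s,(274,291))]))"; python3 tr.py
```

```text
time_s: 43.52
ee_pos: [0.4109, -0.1256, 0.1897]
eef_rot: [-3.141, -0.0, 1.499]
force: [-0.4, -0.0, -0.7]
grip_width: 0.034
grip_force: 0.0
green [436. -19.] [ 93. 119.] 3.7
orange [436. 266.] [117.  93.] 88.2
orange [351. 418.] [86. 69.] 70.5
```

View pics/x11.png

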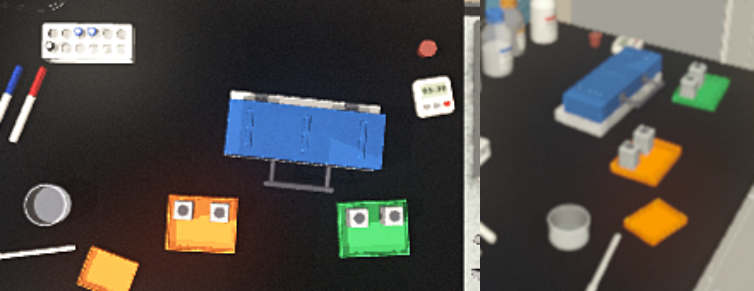

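The lid is closed like at the start, the cans stand on the tray floors, and the timer, dish and stopper are where they were.

```bash
python3 -c "
from station import ctrl
print(ctrl.hand_in())"
```

```text
the job is handed in; nothing more can be done
None
```

The job is handed in at about 44 s: two light cans (about 167 and 86 g) are in the orange tray, two heavy ones (about 321 and 278 g) in the green, the strip is laid on the deck, and the lid is closed over it, with the timer, dish and stopper not disturbed.

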